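Put the leather dyes back in the caddy

TASK

Put the four dye jars away in the wooden caddy: each stands upright on the felt pad that matches its cap (red, blue, green, yellow). Set them down, do not drop them, and leave the jars with the white and the black cap standing where they are.

Things in the scene. Friction and masses are not known exactly. Their poses are not given: they have to be found in the camera images.
- jar_red: Loose amber glass jar, same shape for all six: 40 mm diameter, 64 mm tall overall, straight-sided glass up to 45 mm with a pale paper band, then a red screw cap 38 mm wide from 48 to 64 mm; about 90 g, stands upright on the table at the start. Origin: centre of the underside, z up its axis. A dye jar.
- jar_blue: Loose amber glass jar, same shape for all six: 40 mm diameter, 64 mm tall overall, straight-sided glass up to 45 mm with a pale paper band, then a blue screw cap 38 mm wide from 48 to 64 mm; about 90 g, stands upright on the table at the start. Origin: centre of the underside, z up its axis. A dye jar.
- jar_green: Loose amber glass jar, same shape for all six: 40 mm diameter, 64 mm tall overall, straight-sided glass up to 45 mm with a pale paper band, then a green screw cap 38 mm wide from 48 to 64 mm; about 90 g, stands upright on the table at the start. Origin: centre of the underside, z up its axis. A dye jar.
- jar_yellow: Loose amber glass jar, same shape for all six: 40 mm diameter, 64 mm tall overall, straight-sided glass up to 45 mm with a pale paper band, then a yellow screw cap 38 mm wide from 48 to 64 mm; about 90 g, stands upright on the table at the start. Origin: centre of the underside, z up its axis. A dye jar.
- jar_white: Loose amber glass jar, same shape for all six: 40 mm diameter, 64 mm tall overall, straight-sided glass up to 45 mm with a pale paper band, then a white screw cap 38 mm wide from 48 to 64 mm; about 90 g, stands upright on the table at the start. Origin: centre of the underside, z up its axis. Not a dye: no pad has its colour.
- jar_black: Loose amber glass jar, same shape for all six: 40 mm diameter, 64 mm tall overall, straight-sided glass up to 45 mm with a pale paper band, then a black screw cap 38 mm wide from 48 to 64 mm; about 90 g, stands upright on the table at the start. Origin: centre of the underside, z up its axis. Not a dye: no pad has its colour.
- pad_red: Red felt pad, 60 x 60 x 3 mm, fixed flat and central in one compartment of the fixed wooden caddy (150 x 150 mm, 2 x 2 compartments 66 x 66 mm inside, 6 mm walls, tops 26 mm above the table; pads 72 mm apart). Origin: centre of the pad's underside, x and y along the walls, z up; its top is 9 mm above the table. Which colour is in which compartment varies.
- pad_blue: Blue felt pad, 60 x 60 x 3 mm, fixed flat and central in one compartment of the fixed wooden caddy (150 x 150 mm, 2 x 2 compartments 66 x 66 mm inside, 6 mm walls, tops 26 mm above the table; pads 72 mm apart). Origin: centre of the pad's underside, x and y along the walls, z up; its top is 9 mm above the table. Which colour is in which compartment varies.
- pad_green: Green felt pad, 60 x 60 x 3 mm, fixed flat and central in one compartment of the fixed wooden caddy (150 x 150 mm, 2 x 2 compartments 66 x 66 mm inside, 6 mm walls, tops 26 mm above the table; pads 72 mm apart). Origin: centre of the pad's underside, x and y along the walls, z up; its top is 9 mm above the table. Which colour is in which compartment varies.
- pad_yellow: Yellow felt pad, 60 x 60 x 3 mm, fixed flat and central in one compartment of the fixed wooden caddy (150 x 150 mm, 2 x 2 compartments 66 x 66 mm inside, 6 mm walls, tops 26 mm above the table; pads 72 mm apart). Origin: centre of the pad's underside, x and y along the walls, z up; its top is 9 mm above the table. Which colour is in which compartment varies.

How it is judged:
By the outcome, as a careful person would: the job done as asked, in the order asked, and still so for the second after the job is handed in, with the robot touching nothing.
It also fails if it takes over 109 s, if anything falls off the work surface, if the arm or the gripper's body presses on something with over 40 N, if the wrist force passes 120 N, or if a joint passes its speed limit or range.

ROBOT

A 6-joint arm with a two-finger parallel gripper is mounted at the origin on the work surface. World frame = base frame: x ahead of the robot, y to its left, z up, the work surface at z = 0. Lengths are in m, angles in rad, forces in N, time in s.
With the tool pointing down it reaches from about 0.275 to 0.825 m from the base axis. Payload 4.9 kg.
Tool frame: the origin (TCP) lies midway between the tips of the shut fingers; the grasp point (between the pads) lies 19 mm behind it (grip_point_offset is the distance from the TCP to the grasp point, in m); z points along the fingers, y is the line along which they close (so a half turn about z gives the same grasp; the last joint's range is limited). The gripper opens to 85 mm and grips with 20 to 120 N. Pads are 22 mm wide; open, the fingers measure 114 mm over their backs; the gripper's body (76 mm by 85 mm) begins 54 mm behind the grasp point. The pads swing forward as they close: fully open they stand 13 mm farther back than shut.
Start: joints at [1.121, 0.326, -0.193, 1.052, 0, 1.437], TCP at [0.171, 0.523, 0.196] pointing down, gripper open.
Joint ranges: [-2.65, 2.65], [-0.97, 1.79], [-1.3, 1.35], [-1.93, 2.1], [-1.47, 1.37], [-3.14, 3.14]. Speed limits (rad/s): [2.57, 2.57, 3.14, 3.14, 3.14, 3.14].

INTERFACE

Orientations are given as a rotation vector (axis times angle).
In Python, from cell import * gives the robot as it stands. Calls block until the motion is done:
- movep(position, orientation): joint-space move of the TCP to a pose.
- move_l(position, velocity=0.15, rot=None, until_force=None): straight line of the TCP; rot=None keeps the orientation; velocity is the mean speed in m/s. With until_force (N) it stops when the force on the tool has changed by that much, and returns True; else False.
- set_joints(angles): joint-space move.
- let_go() and grab(newtons=None): open the fingers fully, or close them until they stop; newtons is the grip in N (None keeps the last).
- sleep(seconds).
- ik(position, orientation): joint angles nearest the present ones, or None.
- get_state(): the state.
- grab_frame(name): name is "side" or "top" or "wrist"; returns a dict with "img" (384x512x3 uint8, red, green, blue), "fx", "fy", "cx", "cy" (pixels), "cam_to_world" (4x4, takes a point from camera to world coordinates); the wrist camera has in their place "T_tool_cam" (4x4, takes a point from camera to tool coordinates, whose origin is the TCP and whose axes are the flange's). Camera axes: x right, y down, z forward; pixel columns grow to the right and rows downward; lengths in m; the calibration is good to about 2 mm. A picture is of the moment at which its call begins: read the wrist's pose just before it. There is no depth.
A pose or a line that the arm cannot do raises MotionError and nothing moves.
- sign_off(): hands the job in; it is judged then, once.
Trained networks look in the newest picture that a camera, given by its name, has taken for a name from the list of things; names that differ only in an ending like _2 or _b are one class to them, and where a whole thing is asked for, a point or a joint stands for the part that bears it (a point fixed in the world has none). Each returns a list of dicts, best first, with "score" (0 to 1); they miss things now and then, are a little off and sometimes report something else, mostly with a low value. They report only what shows in the picture. A call takes as long as a camera call.
- spot_in(camera, name): "centre" ([column, row] in pixels, amid what is visible of it).
- silhouettes(camera, name): "mask" (384x512 bool, what is visible of it) and "centre" ([column, row] in pixels, amid what is visible of it).
- tip_of(camera, name): "centre" ([column, row] in pixels: a listed point, or the origin of a listed thing).
The state is a dict: "clock": time; "q": joint angles; "joint_velocities": joint speeds; "tau": joint torques, N m; "position": TCP position; "eef_rot": TCP orientation; "contact_force": force on the tool from outside, world axes, zero at the start; "wrist_torque": the same for the moment, N m; "finger_gap": opening from 0.0 (shut) to 1.0 (fully open); "grasp_force": force on a finger pad.
Only numpy, scipy, OpenCV 4.12 (cv2) and the standard library are available. Lean on these libraries where they do the work, as an engineer would, in place of code of your own. Each camera call takes 0.05 s, during which the arm holds its last target. There are 200 camera calls.

## Working session

There is one attempt and no reset: what is moved stays moved. The work goes in short steps, each a Python script; the robot and the scene stay as the last script left them, time stands still between calls to the robot, and variables do not carry over. Pictures are saved under pics/ and viewed, at most 14 in all, crops included, and the job is handed in when it is done.

```bash
mkdir -p pics; python3 - <<'E'
from cell import *
import cv2,numpy as np
s=get_state();print(s['clock'],s['position'],s['eef_rot'],s['finger_gap'])
for n in("top","side"):
    f=grab_frame(n);cv2.imwrite(f"pics/{n}0.png",f["img"][...,::-1]);print(n,f["fx"],f["fy"],f["cx"],f["cy"],np.round(f["cam_to_world"],3).tolist())
E
```

```text
0.0 [0.17052551 0.52221861 0.19558956] [-4.93873204e-01 -3.10205838e+00  2.62980514e-03] 1.0022528820623327
top 380.0094608546702 380.0094608546702 255.71516661539872 190.61594792821063 [[-0.029, -1.0, 0.013, 0.534], [-0.999, 0.029, 0.015, 0.028], [-0.016, -0.012, -1.0, 0.742], [0.0, 0.0, 0.0, 1.0]]
side 470.85577878731124 470.85577878731124 261.4339413245929 188.83516367322093 [[-0.906, -0.199, 0.375, 0.223], [-0.424, 0.436, -0.794, 0.717], [-0.005, -0.878, -0.479, 0.459], [0.0, 0.0, 0.0, 1.0]]
```

View pics/top0.png

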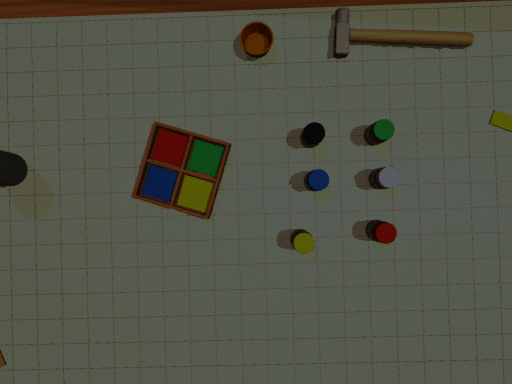

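View pics/side0.png

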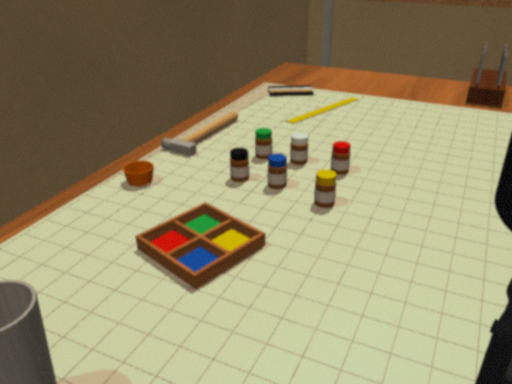

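Top view: the caddy is near (182,170), with red (169,147), green (206,158), blue (160,183) and yellow (195,193). The jars are black (314,134), blue (318,180), yellow (303,243), green (383,131), white (388,178) and red (385,233). The side view agrees.

```bash
cat > h.py <<'E'
from cell import *
import cv2,numpy as np
from scipy.spatial.transform import Rotation as R
def ray(f,px,z,T=None):
    T=f["cam_to_world"] if T is None else T
    d=T[:3,:3]@np.array([(px[0]-f["cx"])/f["fx"],(px[1]-f["cy"])/f["fy"],1.])
    return T[:3,3]+d*(z-T[2,3])/d[2]
H=dict(red=[(0,10),(170,180)],blue=[(100,130)],green=[(50,85)],yellow=[(22,35)])
def blobs(img,col,amin=60,s=150,v=50):
    h=cv2.cvtColor(img,cv2.COLOR_RGB2HSV)
    m=sum(cv2.inRange(h,(a,s,v),(b,255,255)) for a,b in H[col])
    n,l,st,c=cv2.connectedComponentsWithStats(m.astype(np.uint8))
    return sorted([(int(st[i,4]),c[i].round(1).tolist(),st[i,2:4].tolist()) for i in range(1,n) if st[i,4]>amin],reverse=True)
def down(yaw): # closing line (tool y) at angle yaw in world
    y=np.array([np.cos(yaw),np.sin(yaw),0]);z=np.array([0,0,-1.])
    return R.from_matrix(np.c_[np.cross(y,z),y,z]).as_rotvec()
E
python3 - <<'E'
from h import *
for n in("top","side"):
    f=grab_frame(n)
    for c in H:
        for b in blobs(f["img"],c)[:4]: print(n,c,b,ray(f,b[1],.009).round(4)[:2],ray(f,b[1],.062 if n=="top" else .057).round(4)[:2])
    for c in("white","black","red","blue","green","yellow"):
        d=tip_of(n,"jar_"+c)[:1]
        for e in d: print(n,'tip',c,round(e["score"],2),ray(f,e["centre"],0).round(4)[:2])
E
```

```text
top red (989, [169.9, 147.4], [39, 38]) [0.6318 0.2034] [0.6248 0.1907]
top red (345, [385.6, 232.8], [21, 21]) [ 0.4552 -0.207 ] [ 0.4609 -0.19  ]
top red (61, [244.4, 35.5], [8, 17]) [0.8446 0.0527] [0.8222 0.051 ]
top blue (885, [159.0, 182.7], [37, 37]) [0.564  0.2263] [0.5619 0.212 ]
top blue (328, [318.2, 179.2], [21, 21]) [ 0.5617 -0.0814] [ 0.5597 -0.0734]
top green (874, [204.8, 157.5], [36, 37]) [0.6102 0.1361] [0.6047 0.1283]
top green (324, [383.6, 129.3], [20, 21]) [ 0.654  -0.2097] [ 0.6453 -0.1925]
top yellow (932, [194.8, 193.3], [37, 37]) [0.5415 0.1574] [0.541 0.148]
top yellow (343, [303.2, 242.7], [21, 21]) [ 0.4405 -0.0489] [ 0.4473 -0.0433]
top yellow (309, [501.5, 120.0], [22, 21]) [ 0.6647 -0.4346] [ 0.6552 -0.4011]
top tip white 0.72 [ 0.5648 -0.1999]
top tip black 0.8 [ 0.6439 -0.0702]
top tip red 0.88 [ 0.4581 -0.1887]
top tip blue 0.82 [ 0.5549 -0.073 ]
top tip green 0.88 [ 0.6491 -0.1909]
top tip yellow 0.67 [ 0.448  -0.0417]
side red (574, [169.5, 240.6], [41, 25]) [0.6376 0.1972] [0.5933 0.2526]
side red (184, [341.1, 147.6], [17, 13]) [ 0.4894 -0.2925]
[... 160 characters left out ...]
0.2719]
side blue (166, [276.7, 160.1], [16, 12]) [ 0.6006 -0.1654] [ 0.5603 -0.0713]
side green (351, [202.3, 223.2], [34, 19]) [0.6158 0.1286] [0.5739 0.1914]
side green (114, [263.1, 133.6], [13, 10]) [ 0.6952 -0.2963] [ 0.6447 -0.1883]
side yellow (483, [230.4, 239.0], [38, 23]) [0.5476 0.1508] [0.513  0.2112]
side yellow (292, [320.7, 110.2], [68, 25]) [ 0.6198 -0.5264] [ 0.5774 -0.3938]
side yellow (259, [326.2, 176.5], [20, 16]) [ 0.4742 -0.1342] [ 0.4474 -0.0434]
side tip white 0.81 [ 0.5662 -0.1998]
side tip black 0.56 [ 0.6398 -0.0628]
side tip red 0.86 [ 0.4614 -0.1997]
side tip blue 0.89 [ 0.5591 -0.0649]
side tip green 0.86 [ 0.6434 -0.1712]
side tip yellow 0.7 [ 0.4464 -0.0495]
```

```bash
python3 - <<'E'
from h import *
movep([.55,.17,.3],down(np.radians(116.3)))
s=get_state();f=grab_frame("wrist");cv2.imwrite("pics/w1.png",f["img"][...,::-1])
T=np.eye(4);T[:3,:3]=R.from_rotvec(s["eef_rot"]).as_matrix();T[:3,3]=s["position"];T=T@f["T_tool_cam"]
print(s["clock"],s["position"],T[:3,3],s["q"])
for c in H:
    for b in blobs(f["img"],c)[:3]: print(c,b,ray(f,b[1],.009,T).round(4)[:2],ray(f,b[1],.062,T).round(4)[:2])
E
```

```text
2.7083 [0.54959989 0.1706631  0.29983981] [0.48046503 0.13640416 0.47721527] [ 1.72675774e-01  3.32912701e-01  7.95486630e-02  1.31783187e+00
  2.75973387e-04 -2.87172020e-01]
red (1360, [250.6, 199.7], [52, 50]) [0.6319 0.2021] [0.6148 0.1947]
blue (1371, [282.9, 168.1], [53, 51]) [0.563  0.2244] [0.5536 0.2144]
blue (737, [78.7, 73.3], [30, 30]) [ 0.5688 -0.1001] [ 0.5588 -0.0733]
green (1349, [217.4, 168.9], [52, 50]) [0.6091 0.1336] [0.5946 0.1339]
yellow (1588, [249.5, 135.7], [55, 56]) [0.5409 0.1559] [0.534  0.1537]
yellow (365, [134.1, 5.7], [33, 15]) [ 0.4535 -0.0581] [ 0.4566 -0.0361]
```

View pics/w1.png

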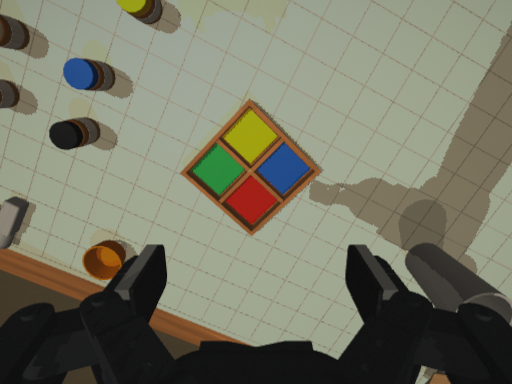

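The caddy matches the top-view estimate within 2 mm, and the blue cap agrees too. I'll do the red jar first.

```bash
cat >> h.py <<'E'
J=dict(red=(.460,-.189),blue=(.5595,-.073),green=(.645,-.191),yellow=(.4475,-.0432))
P=dict(red=(.6316,.2025),blue=(.5635,.2253),green=(.6093,.1348),yellow=(.5413,.1565))
PK,PL=down(np.pi/2),down(np.radians(116.3))
def job(c):
    j,p=J[c],P[c]
    movep([*j,.12],PK); move_l([*j,.018],.12)
    grab(40); s=get_state(); print(c,"gap",round(s["finger_gap"],3),"F",round(s["grasp_force"],1))
    move_l([*j,.15],.2)
    if get_state()["finger_gap"]<.2: print("missed");return
    movep([*p,.15],PL); move_l([*p,.045],.15)
    print("touch",move_l([*p,.024],.03,until_force=4),get_state()["position"].round(4),round(get_state()["finger_gap"],3))
    let_go(); move_l([*p,.15],.15); print("t",get_state()["clock"])
E
python3 - <<'E'
from h import *
job("red")
f=grab_frame("side");cv2.imwrite("pics/s1.png",f["img"][...,::-1])
E
```

```text
red gap 0.422 F 39.5
touch True [0.6315 0.2025 0.0277] 0.418
t 11.1167
```

View pics/s1.png

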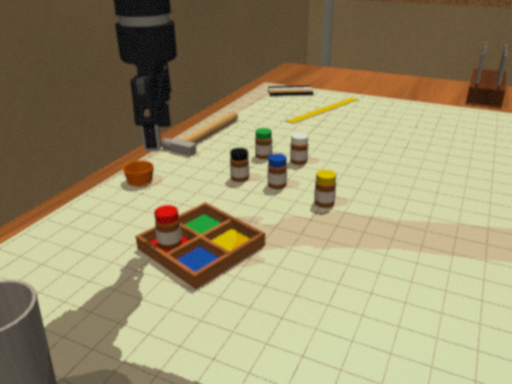

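The red jar stands upright on the red pad at (167,228). I'll do the others now.

```bash
python3 - <<'E'
from h import *
for c in("blue","green","yellow"): job(c)
movep([.45,.0,.3],PK)
for n in("top","side"):
    f=grab_frame(n);cv2.imwrite(f"pics/{n}2.png",f["img"][...,::-1])
E
```

```text
blue gap 0.422 F 39.7
touch True [0.5634 0.2253 0.0277] 0.421
t 18.675
green gap 0.42 F 39.8
touch True [0.6094 0.1348 0.0278] 0.419
t 26.7417
yellow gap 0.427 F 39.4
touch True [0.5412 0.1565 0.0277] 0.42
t 33.8417
```

View pics/side2.png

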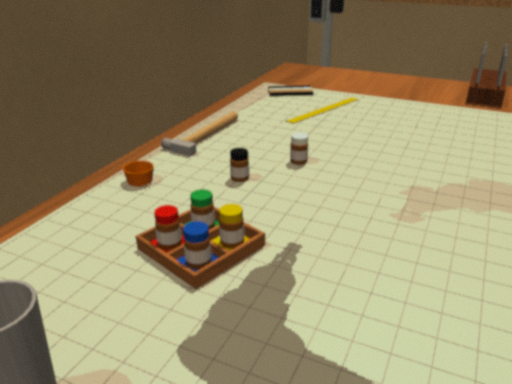

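View pics/top2.png

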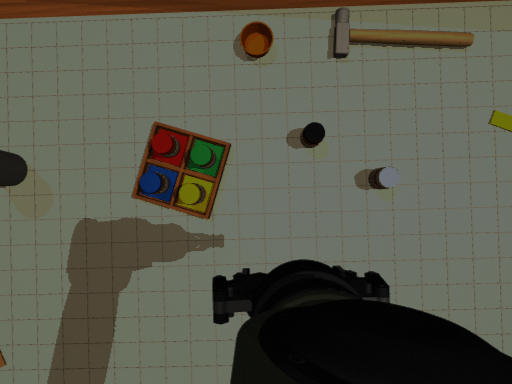

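All four jars stand upright on their matching pads. Black (314,134) and white (388,178) have not moved, and the arm is clear of everything.

```bash
python3 -c "
from cell import *
print(sign_off())"
```

```text
the job is handed in; nothing more can be done
None
```

The red, blue, green and yellow jars stand upright on their matching pads, the white and black jars were left where they stood, and the job was handed in at about 35 s of the 109 s allowed.

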